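# Open the tester candle on the shop table

## Task

Put the closed square candle jar out for customers: stand it fully down in the square recess of the wooden block, which keeps it from turning, and unscrew its tight lid anticlockwise with the jar down in the block, turning no further once the threads have let go. Then lift the lid off and finish while still holding it in the gripper: level and at rest over the middle of the jar, clear of it by about a finger's width, with the jar still down in the block. Leave the other goods on the table where they are.

Things in the scene. Friction and masses are not known exactly. Their poses are not given: they have to be found in the camera images.
- jar: The square candle jar, glass with pale wax, the only square-bodied jar; loose, 0.24 to 0.48 kg. Origin at the centre of its underside, z up, x and y square to its sides. Body 58 x 58 mm and 60 mm high with a flat shoulder; above it a round neck 41 mm across. 87 mm high with its lid on. It can be carried by the lid or by its body.
- jar_mouth (a point): On the jar's axis 85 mm above its underside: top of the rubber seal (35 mm across) on the neck while the lid is on. The seal presses the lid up with about 10 to 16 N, so the lid is tight (a few tenths of a newton metre) and a jar not held in the block turns with it. With the lid off the seal springs up 3 mm; the lid is clear once its lower edge is above that.
- lid: The square jar's round metal lid: 56 mm across, 21.5 mm high, 45 g, 19.5 mm deep inside. Origin at the centre of its open lower edge, z up. Screwed on, this edge is 65.5 mm above the jar's underside, 5.5 mm above the shoulder. Unscrews anticlockwise from above. It is clear of the jar when the edge is 88 mm or more above the jar's underside.
- lid_top (a point): Centre of the lid's top, 21.5 mm above its lower edge. The thread lets go after 45 to 90 degrees of anticlockwise turn relative to the jar (70 is a good middle; beyond about 95 the next thread is in the way). The lid can be kept at its height meanwhile (it would rise at most 3 mm), then lifts straight off freely.
- lid_rim (a point): Point on the lid's lower edge, 28 mm from its axis along the lid's x. With the lid screwed tight this lies over the jar's +x side (0 to 4 degrees anticlockwise of it), so its bearing in the jar's frame shows how far the lid has turned.
- stand: The wooden tester block, fixed to the table: 120 x 120 mm, 36 mm high, with a square recess in its top. Origin at the centre of its underside; x and y square to its sides and to the recess.
- stand_hole0 (a point): Centre of the mouth of the block's recess, 36 mm above the table. Recess 62 x 62 mm, 22 mm deep (its floor 14 mm above the table), mouth bevelled by 4 mm. A jar in it can turn about 4 degrees either way before the walls hold it.
- round_jar: Another candle jar, round, 62 mm across and 87 mm high, with a similar lid; not to be touched. Origin at the centre of its underside.
- bowl: Small white bowl, 72 mm across, 35 mm high; bystander.
- candle: White pillar candle, 58 mm across, 95 mm high; bystander.
- bottle: Amber bottle, 56 mm across, 120 mm high; bystander.
- matchbox: Cardboard matchbox, 55 x 36 x 16 mm; bystander.
- pot: Small terracotta flower pot, 80 mm across, 70 mm high; bystander.
- spatula: Wooden spatula lying flat, 160 mm long; bystander.
There are look-alikes about, which are no part of the job. Leave any orange or yellow look-alike of the stand alone.

How it is judged:
By the outcome, as a careful person would: the job done as asked, in the order asked, and still so for the second after the job is handed in, while the arm keeps its last pose, push and grip.
It also fails if it takes over 48 s, if anything falls off the work surface, if the arm or the gripper's body presses on something with over 40 N, if the wrist force passes 120 N, or if a joint passes its speed limit or range.

## Robot

A 6-joint arm with a two-finger parallel gripper is mounted at the origin on the work surface. World frame = base frame: x ahead of the robot, y to its left, z up, the work surface at z = 0. Lengths are in m, angles in rad, forces in N, time in s.
With the tool pointing down it reaches from about 0.4 to 0.925 m from the base axis. Payload 12.5 kg.
Tool frame: the origin (TCP) lies on the centre line of the jaws, within the pads' length; the fingertips stand 19 mm ahead of it and the grasp point (between the pads) is the TCP (arm.nose_length is the distance from the TCP to the fingertips, in m); z points along the fingers, y is the line along which they close (so a half turn about z gives the same grasp; the last joint's range is limited). The gripper opens to 95 mm and grips with 3 to 60 N. Pads are 20 mm wide; open, the fingers measure 119 mm over their backs; the gripper's body (75 mm by 180 mm) begins 59 mm behind the grasp point.
Start: joints at [1, 0.491, 1.559, -0, 1.092, -0.106], TCP at [0.28, 0.559, 0.234] pointing down, gripper open.
Joint ranges: [-3.1, 3.1], [-0.84, 2.19], [0.05, 2.79], [-1.13, 4.28], [0.06, 2.93], [-2.69, 2.69]. Speed limits (rad/s): [2.22, 2.22, 2.79, 3.14, 3.14, 3.14].

## Interface

Orientations are given as [roll, pitch, yaw] about the fixed x, y, z axes, in that order (R = Rz(yaw) Ry(pitch) Rx(roll)).
In Python, from bench import arm, vision gives the robot as it stands.
- The arm moves only by the tool send_rows, never from a script. Its argument "moves" is a list of rows, each a list of 7 numbers: the shift along the tool's x, y, z in m, then the turn, a rotation vector about the tool's x, y, z in rad, then the opening, from -1 (shut) to 1 (fully open). A call has 1 to 20 rows; each row shifts and turns the commanded pose from where the row before left it, along the tool's axes as they then stand; what a row does not reach is not made up. A row lasts 1/8 s, in which the tool goes at most 62.5 mm and 10.7 degrees, less where a joint would pass 70% of its speed; a pose out of reach is approached as far as the arm can. A call is refused whole if a number of a shift passes 0.0625 or a number of a turn 0.188, either way. A call with a gripper value outside its range is refused whole. The fingers move at their own pace and stop on an object; "squeeze" is the grip in N (left out, the last holds). Time passes only in rows, so rows that do not move let the fingers close. It gives the time, the measured TCP pose, the force, the opening and the grip force at its end, in the units of the state.
- arm.state(): the state, without advancing time (a new reading comes with each control period).
- vision.get_image(name): name is "scene" or "side" or "wrist"; returns a dict with "frame" (400x640x3 uint8, blue, green, red), "z_map" (400x640 float32, m along the optical axis (not along the pixel's ray), 0 where there is no reading), "K" (3x3 intrinsics, pixels), "world_to_cam" (4x4, takes a point from world to camera coordinates); the wrist camera has in their place "tool_from_camera" (4x4, takes a point from camera to tool coordinates, whose origin is the TCP and whose axes are the flange's). Camera axes: x right, y up, looking along -z (the intrinsics and any distortion apply to the point x, -y, -z); pixel columns grow to the right and rows downward; lengths in m; the calibration is good to about 2 mm. A picture is of the moment at which its call begins: read the wrist's pose just before it.
- arm.job_done(): hands the job in; it is judged then, once.
The state is a dict: "time": time; "joint_positions": joint angles; "dq": joint speeds; "joint_efforts": joint torques, N m; "position": TCP position; "tool_rot": TCP orientation; "ft_force": force on the tool from outside, world axes, zero at the start; "moment": the same for the moment, N m; "finger_gap": finger opening in m; "grip_force": force on a finger pad.
Only numpy, scipy, OpenCV 4.12 (cv2) and the standard library are available. Lean on these libraries where they do the work, as an engineer would, in place of code of your own. Each camera call takes 0.05 s, during which the arm holds its last target. There are 200 camera calls.

## Working session

There is one attempt and no reset: what is moved stays moved. The work goes in short steps, Python scripts to look and compute and a tool call to move; the robot and the scene stay as the last step left them, time stands still between calls to the robot, and variables do not carry over. Pictures are saved under pics/ and viewed, at most 10 in all, crops included, and the job is handed in when it is done.

Besides the shell and the picture viewer there is one more tool, called after "Emit:" by a JSON object that holds its "op" and its "data", one argument or row to a line. send_rows: Moves the arm, as the interface text tells. Its arguments: {"type":"object","properties":{"moves":{"type":"array","items":{"type":"array","items":{"type":"number"}}},"squeeze":{"type":"number"}},"required":["moves"]}

```bash
mkdir -p pics
cat > h.py <<'E'
import sys; sys.path.insert(0,'.')
from bench import arm, vision
import numpy as np, cv2
from scipy.spatial.transform import Rotation as R
def pts(name):
    s=arm.state() if name=='wrist' else None
    im=vision.get_image(name); z=im['z_map']; K=np.array(im['K'])
    v,u=np.mgrid[:z.shape[0],:z.shape[1]]
    x=(u-K[0,2])/K[0,0]*z; y=(v-K[1,2])/K[1,1]*z
    c=np.stack([x,-y,-z,np.ones_like(z)],-1)
    if name=='wrist':
        T=np.eye(4); T[:3,:3]=R.from_euler('xyz',s['tool_rot']).as_matrix(); T[:3,3]=s['position']
        M=T@np.array(im['tool_from_camera'])
    else: M=np.linalg.inv(np.array(im['world_to_cam']))
    P=(c@M.T)[...,:3]; P[z==0]=np.nan
    return im,P
E
python3 - <<'E'
from h import *
print(arm.state())
for n in ['scene','side']:
    im,P=pts(n); cv2.imwrite(f'pics/{n}0.png',im['frame']); np.save(f'{n}0.npy',P)
    print([k for k in im],im['K'], np.round(np.nanmin(P,(0,1)),3))
E
```

```text
{'time': 0.0, 'joint_positions': array([ 1.00037477e+00,  4.91555077e-01,  1.55947827e+00, -1.60215104e-05,
        1.09167179e+00, -1.05647697e-01]), 'dq': array([ 0.0018449 ,  0.00010383, -0.00034823,  0.00085358, -0.00041243,
       -0.00081883]), 'joint_efforts': array([ 3.81251466e-04, -6.12652588e+01, -2.58182305e+01,  6.92050369e-02,
        4.82130842e-02, -1.42698177e-04]), 'position': array([0.28002249, 0.55850222, 0.23305459]), 'tool_rot': array([-3.14048487e+00, -1.03183321e-04,  2.67682613e+00]), 'ft_force': array([-0.89434342,  0.40451782,  0.40677078]), 'moment': array([0.02659781, 0.01443687, 0.03329712]), 'grip_force': 0.0, 'finger_gap': 0.09536077718375958}
['frame', 'z_map', 'K', 'world_to_cam'] [[504.40947111   0.         314.41846415]
 [  0.         504.40947111 199.2555484 ]
 [  0.           0.           1.        ]] [-1.257 -1.651 -0.776]
['frame', 'z_map', 'K', 'world_to_cam'] [[495.62527886   0.         324.02215764]
 [  0.         495.62527886 191.10375136]
 [  0.           0.           1.        ]] [-0.851 -0.753 -0.783]
```

View pics/scene0.png

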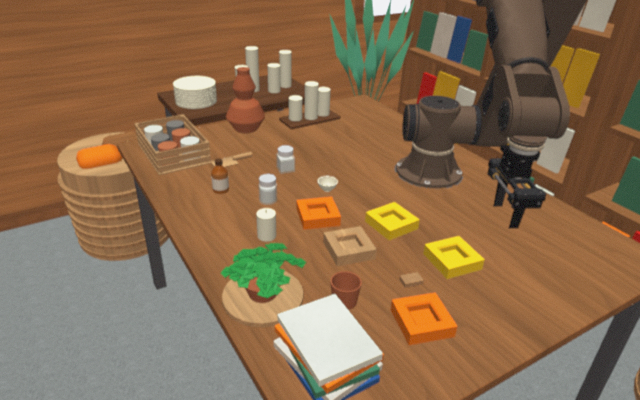

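The wooden block is at (350,245), and the orange and yellow blocks are look-alikes. There are two jar candidates, (267,189) and (286,158). I'll crop both to see which one is square.

Run:
```python
from h import *
a=cv2.imread('pics/scene0.png')[135:275,200:400]
cv2.imwrite('pics/c1.png',cv2.resize(a,None,fx=4,fy=4,interpolation=cv2.INTER_CUBIC))
P=np.load('scene0.npy')
for u,v in [(267,181),(286,151),(267,192),(286,163),(350,232),(326,245),(350,262),(374,243),(350,242)]: print(u,v,np.round(P[v,u],3))
```

```text
267 181 [ 0.639 -0.083  0.088]
286 151 [ 0.477 -0.256  0.083]
267 192 [ 0.641 -0.081  0.048]
286 163 [ 0.487 -0.238  0.044]
350 232 [0.515 0.224 0.034]
326 245 [0.592 0.213 0.006]
350 262 [0.574 0.314 0.006]
374 243 [ 0.454  0.267 -0.   ]
350 242 [0.526 0.243 0.013]
```

View pics/c1.png

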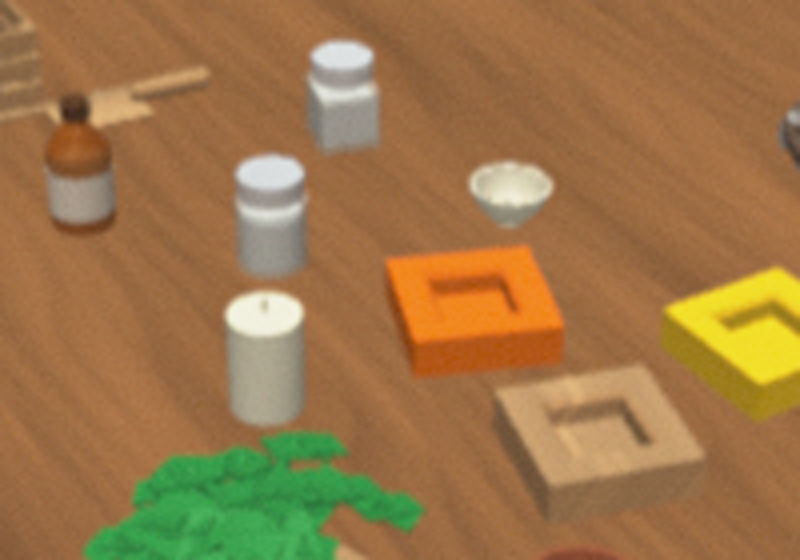

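View pics/side0.png

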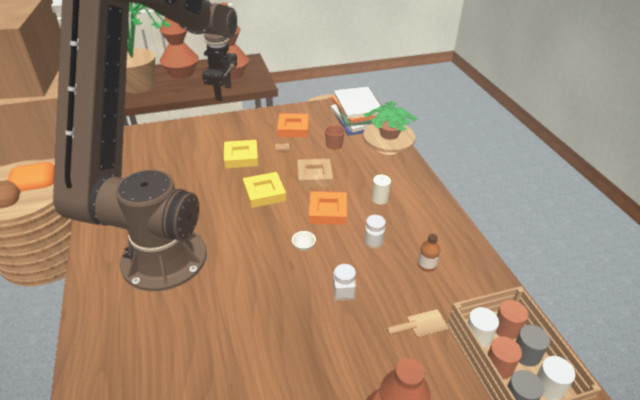

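The scene crop shows the square jar at crop (343,97), which is scene (286,158) and side (344,283). The jar at (267,189) is round and stays put. The only wood-coloured block is at scene (350,245). Next I measure both with depth.

Run:
```python
from h import *
for n in ['scene','side']:
    P=np.load(n+'0.npy').reshape(-1,3); P=P[~np.isnan(P).any(1)]
    q=P[(np.hypot(P[:,0]-.52,P[:,1]-.25)<.1)&(P[:,2]>.028)&(P[:,2]<.045)]
    (c,s,a)=cv2.minAreaRect((q[:,:2]*1000).astype(np.float32)); print(n,'stand',len(q),c,s,a,np.median(q[:,2]))
    q=P[(np.hypot(P[:,0]-.47,P[:,1]+.255)<.07)&(P[:,2]>.02)]
    t=q[q[:,2]>.079]; print('lid',len(t),cv2.minEnclosingCircle((t[:,:2]*1000).astype(np.float32)),t.mean(0),np.median(t[:,2]))
    b=q[q[:,2]<.063]; print('body',cv2.minAreaRect((b[:,:2]*1000).astype(np.float32)))
    # neighbours near jar and stand
    q=P[(P[:,2]>.02)&(P[:,2]<.2)]
    for c in [(.475,-.25),(.52,.25)]:
        d=np.hypot(q[:,0]-c[0],q[:,1]-c[1]); m=(d>.09)&(d<.2); print(np.unique(np.round(q[m,:2],2),axis=0).shape, np.round(q[m].mean(0),2) if m.any() else '')
```

```text
scene stand 844 (542.029052734375, 259.9201965332031) (128.84088134765625, 123.2323226928711) 77.6005630493164 0.033998045295138835
lid 102 ((472.76971435546875, -269.2828674316406), 31.967256546020508) [ 0.47577299 -0.26666649  0.08438762] 0.08436964109808115
body ((475.5093994140625, -266.3962707519531), (67.8516845703125, 58.57981491088867), 76.62002563476562)
(36, 2) [ 0.46 -0.1   0.04]
(190, 2) [0.46 0.18 0.03]
side stand 554 (541.6530151367188, 253.39315795898438) (131.21456909179688, 120.25773620605469) 76.5665283203125 0.033961518871091556
lid 288 ((471.17041015625, -273.3551940917969), 30.285888671875) [ 0.47156288 -0.27524701  0.08600478] 0.08625267781778279
body ((471.85302734375, -274.50250244140625), (60.59931945800781, 58.32787322998047), 78.86285400390625)
(42, 2) [ 0.57 -0.12  0.05]
(189, 2) [0.46 0.17 0.03]
```

```bash
cat >> h.py <<'E'
def plan(p,yaw,n,start=None):
    """one row, to be repeated n times, from the present pose to p, tool straight down with given yaw"""
    s=arm.state()
    R0=R.from_euler('xyz',s['tool_rot']); p0=np.array(s['position'])
    if start: p0,R0=np.array(start[0]),R.from_euler('xyz',[np.pi,0,start[1]])
    R1=R.from_euler('xyz',[np.pi,0,yaw]); w=(R0.inv()*R1).as_rotvec()/n
    S=sum(R.from_rotvec(w*k).as_matrix() for k in range(n))
    d=np.linalg.solve(S,R0.inv().apply(np.array(p)-p0))
    print(n,'x',np.round(d,4).tolist(),np.round(w,4).tolist())
E
python3 - <<'E'
from h import *
plan([.50,.256,.26],1.36,8)
im=vision.get_image('wrist'); print(im['tool_from_camera'])
E
```

```text
8 x [-0.05, 0.005, -0.0034] [-0.0001, 0.0001, 0.1646]
[[-8.82767693e-05  9.58566054e-01  2.84870343e-01  8.07534735e-02]
 [ 9.99999866e-01  2.29711324e-04 -4.63076353e-04  7.01768405e-04]
 [-5.09327216e-04  2.84870264e-01 -9.58565946e-01 -1.51018385e-01]
 [ 0.00000000e+00  0.00000000e+00  0.00000000e+00  1.00000000e+00]]
```

Emit:
{"op": "send_rows", "data": {
  "moves": [
    [-0.05, 0.005, -0.0034, 0, 0, 0.1646, 1],
    [-0.05, 0.005, -0.0034, 0, 0, 0.1646, 1],
    [-0.05, 0.005, -0.0034, 0, 0, 0.1646, 1],
    [-0.05, 0.005, -0.0034, 0, 0, 0.1646, 1],
    [-0.05, 0.005, -0.0034, 0, 0, 0.1646, 1],
    [-0.05, 0.005, -0.0034, 0, 0, 0.1646, 1],
    [-0.05, 0.005, -0.0034, 0, 0, 0.1646, 1],
    [-0.05, 0.005, -0.0034, 0, 0, 0.1646, 1],
    [0, 0, 0, 0, 0, 0, 1],
    [0, 0, 0, 0, 0, 0, 1]
  ]
}}

```text
time: 1.4
position: [0.5004, 0.2567, 0.2609]
tool_rot: [3.142, -0.0, 1.361]
ft_force: [-0.3, -0.8, -1.0]
finger_gap: 0.0951
grip_force: 0.0
```

Run:
```python
from h import *
s=arm.state(); print(s['time'],s['position'],s['tool_rot'],s['dq'])
im,P=pts('wrist'); cv2.imwrite('pics/w1.png',im['frame']); np.save('w1.npy',P)
p=P.reshape(-1,3); p=p[~np.isnan(p).any(1)]
q=p[(np.hypot(p[:,0]-.54,p[:,1]-.256)<.1)&(p[:,2]>.028)&(p[:,2]<.045)]
print(cv2.minAreaRect((q[:,:2]*1000).astype(np.float32)),np.median(q[:,2]))
q=p[(np.hypot(p[:,0]-.54,p[:,1]-.256)<.04)&(p[:,2]<.022)]
print(cv2.minAreaRect((q[:,:2]*1000).astype(np.float32)),np.median(q[:,2]))
plan([.47,-.24,.25],1.36,10)
```

```text
1.4 [0.50041456 0.25669229 0.26087154] [ 3.14153215e+00 -3.54567289e-04  1.36089055e+00] [ 0.02072484  0.00803164 -0.00411259 -0.00064703  0.00131615  0.00051739]
((541.7094116210938, 258.6009521484375), (120.29205322265625, 120.04776763916016), 77.20482635498047) 0.035889767303811354
((541.7451171875, 257.5767517089844), (60.57948684692383, 61.85508728027344), 77.40099334716797) 0.01405136652527958
10 x [-0.0493, 0.0074, 0.0011] [-0.0, -0.0, 0.0002]
```

View pics/w1.png

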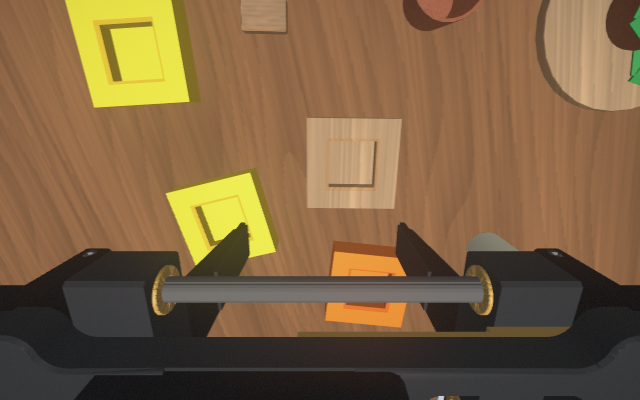

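The wrist view shows the wooden recess at (353,163). That puts the stand at (0.5417, 0.258), yaw 77.3°. Next I go above the jar.

Emit:
{"op": "send_rows", "data": {
  "moves": [
    [-0.0493, 0.0074, 0.0011, 0, 0, 0, 1],
    [-0.0493, 0.0074, 0.0011, 0, 0, 0, 1],
    [-0.0493, 0.0074, 0.0011, 0, 0, 0, 1],
    [-0.0493, 0.0074, 0.0011, 0, 0, 0, 1],
    [-0.0493, 0.0074, 0.0011, 0, 0, 0, 1],
    [-0.0493, 0.0074, 0.0011, 0, 0, 0, 1],
    [-0.0493, 0.0074, 0.0011, 0, 0, 0, 1],
    [-0.0493, 0.0074, 0.0011, 0, 0, 0, 1],
    [-0.0493, 0.0074, 0.0011, 0, 0, 0, 1],
    [-0.0493, 0.0074, 0.0011, 0, 0, 0, 1],
    [0, 0, 0, 0, 0, 0, 1],
    [0, 0, 0, 0, 0, 0, 1]
  ]
}}

```text
time: 2.95
position: [0.4699, -0.2402, 0.2495]
tool_rot: [-3.141, -0.001, 1.361]
ft_force: [-0.5, 0.2, 0.7]
finger_gap: 0.0949
grip_force: 0.0
```

Run:
```python
from h import *
s=arm.state(); print(s['time'],s['position'],s['tool_rot'],s['dq'])
im,P=pts('wrist'); cv2.imwrite('pics/w2.png',im['frame'])
p=P.reshape(-1,3); p=p[~np.isnan(p).any(1)]
q=p[(np.hypot(p[:,0]-.471,p[:,1]+.273)<.05)]
t=q[q[:,2]>.08]; print('lid',len(t),cv2.minEnclosingCircle((t[:,:2]*1000).astype(np.float32)),np.median(t,0))
b=q[(q[:,2]>.02)&(q[:,2]<.063)]; print('body',cv2.minAreaRect((b[:,:2]*1000).astype(np.float32)))
b=q[(q[:,2]>.055)&(q[:,2]<.063)]; print('shoulder',len(b),cv2.minAreaRect((b[:,:2]*1000).astype(np.float32)))
```

```text
2.95 [ 0.46991994 -0.24017189  0.2494929 ] [-3.14097930e+00 -5.98802289e-04  1.36122228e+00] [ 1.69933613e-02 -9.52574992e-03  6.46094367e-03 -2.00763858e-03
  2.28373493e-04  4.95010416e-05]
lid 2416 ((481.7349548339844, -266.97705078125), 37.90898513793945) [ 0.47994989 -0.26325395  0.08761191]
body ((472.1337585449219, -269.72222900390625), (57.20119094848633, 57.65263748168945), 78.42591857910156)
shoulder 391 ((472.33184814453125, -269.4178161621094), (56.95730972290039, 57.276893615722656), 77.45166015625)
```

View pics/w2.png

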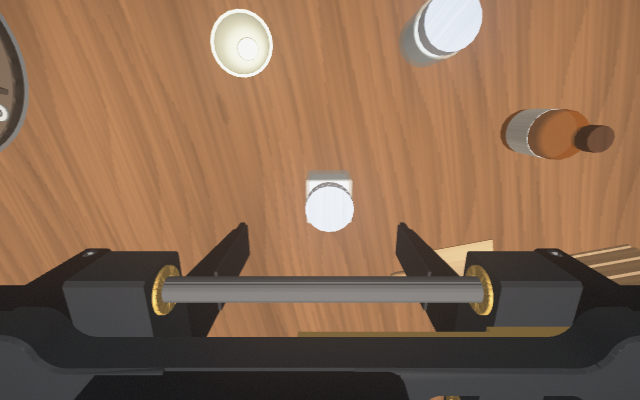

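The jar (lid at pixel (329,208), square shoulder visible) is at (0.472, -0.270) and almost aligned with the jaws.

Run:
```python
from h import *
im,P=pts('wrist')
p=P.reshape(-1,3); p=p[~np.isnan(p).any(1)]
t=p[(np.hypot(p[:,0]-.471,p[:,1]+.271)<.035)&(p[:,2]>.083)&(p[:,2]<.091)]
c,r=cv2.minEnclosingCircle((t[:,:2]*1000).astype(np.float32));print(len(t),c,r)
x=(t[:,0].min()+t[:,0].max())/2;y=(t[:,1].min()+t[:,1].max())/2;print(x,y)
plan([.472,-.270,.084],1.361,6)
```

```text
1748 (472.05511474609375, -270.3806457519531) 27.94862937927246
0.47194943903580167 -0.2705328425336669
6 x [-0.0049, 0.0014, 0.0276] [-0.0, -0.0001, 0.0002]
```

Emit:
{"op": "send_rows", "data": {
  "moves": [
    [-0.0049, 0.0014, 0.0276, 0, 0, 0, 1],
    [-0.0049, 0.0014, 0.0276, 0, 0, 0, 1],
    [-0.0049, 0.0014, 0.0276, 0, 0, 0, 1],
    [-0.0049, 0.0014, 0.0276, 0, 0, 0, 1],
    [-0.0049, 0.0014, 0.0276, 0, 0, 0, 1],
    [-0.0049, 0.0014, 0.0276, 0, 0, 0, 1],
    [0, 0, 0, 0, 0, 0, 1],
    [0, 0, 0, 0, 0, 0, 1]
  ]
}}

```text
time: 4.05
position: [0.4722, -0.2711, 0.0852]
tool_rot: [3.141, 0.0, 1.361]
ft_force: [-0.8, 0.3, 0.7]
finger_gap: 0.0951
grip_force: 0.0
```

Emit:
{"op": "send_rows", "data": {
  "moves": [
    [0, 0, 0, 0, 0, 0, -1],
    [0, 0, 0, 0, 0, 0, -1],
    [0, 0, 0, 0, 0, 0, -1],
    [0, 0, 0, 0, 0, 0, -1],
    [0, 0, 0, 0, 0, 0, -1],
    [0, 0, 0, 0, 0, 0, -1],
    [0, 0, 0, 0, 0, 0, -1]
  ],
  "squeeze": 50
}}

```text
time: 4.92
position: [0.4715, -0.2716, 0.0842]
tool_rot: [-3.141, -0.0, 1.36]
ft_force: [-2.0, 0.3, 2.5]
finger_gap: 0.0541
grip_force: 50.0
```

Run:
```python
from h import *
s=arm.state(); print(s)
```

```text
{'time': 4.925, 'joint_positions': array([-6.44063739e-01,  5.79642248e-01,  1.89944129e+00,  7.93581829e-05,
        6.62735170e-01, -4.33273958e-01]), 'dq': array([-0.00222683, -0.00131454,  0.00140314, -0.00106769, -0.00093936,
       -0.00055396]), 'joint_efforts': array([ 2.57685995e-01, -5.64984941e+01, -1.67140120e+01,  1.69016942e-01,
       -2.62695411e-01,  3.21300072e-02]), 'position': array([ 0.47153091, -0.27163766,  0.08422111]), 'tool_rot': array([-3.14140798e+00, -1.39211788e-04,  1.35994397e+00]), 'ft_force': array([-2.00171443,  0.29285027,  2.4840647 ]), 'moment': array([-0.05425327,  0.30224667,  0.04205774]), 'grip_force': 50.00043786596507, 'finger_gap': 0.054138790077787706}
```

Emit:
{"op": "send_rows", "data": {
  "moves": [
    [0, 0, -0.01, 0, 0, 0, -1],
    [0, 0, -0.02, 0, 0, 0, -1],
    [0, 0, -0.025, 0, 0, 0, -1],
    [0, 0, -0.025, 0, 0, 0, -1],
    [0, 0, -0.025, 0, 0, 0, -1],
    [0, 0, -0.01, 0, 0, 0, -1],
    [0, 0, 0, 0, 0, 0, -1]
  ]
}}

```text
time: 5.8
position: [0.4716, -0.2716, 0.1994]
tool_rot: [3.141, 0.0, 1.36]
ft_force: [0.0, 1.0, -4.3]
finger_gap: 0.0545
grip_force: 50.0
```

Run:
```python
from h import *
s=arm.state(); print(s['position'],s['tool_rot'],s['ft_force'],s['finger_gap'])
plan([.5417,.258,.20],1.36,15)
im,P=pts('side'); cv2.imwrite('pics/s2.png',cv2.resize(im['frame'][120:320,230:450],None,fx=3,fy=3))
p=P.reshape(-1,3); p=p[~np.isnan(p).any(1)]
b=p[(np.hypot(p[:,0]-.471,p[:,1]+.271)<.05)&(p[:,2]>.105)&(p[:,2]<.165)]
print(len(b),b.min(0),b.max(0),cv2.minAreaRect((b[:,:2]*1000).astype(np.float32)))
```

```text
[ 0.471632   -0.27163399  0.19944904] [3.14085148e+00 2.03979158e-04 1.35996417e+00] [ 0.00614551  1.00473662 -4.30321047] 0.05446867472892218
15 x [0.0355, -0.0028, -0.0] [0.0, 0.0, -0.0]
317 [ 0.43891672 -0.31027542  0.11167867] [ 0.49578982 -0.24035765  0.1649073 ] ((457.07147216796875, -285.2416687011719), (41.23032760620117, 80.9541015625), 35.83639907836914)
```

View pics/s2.png

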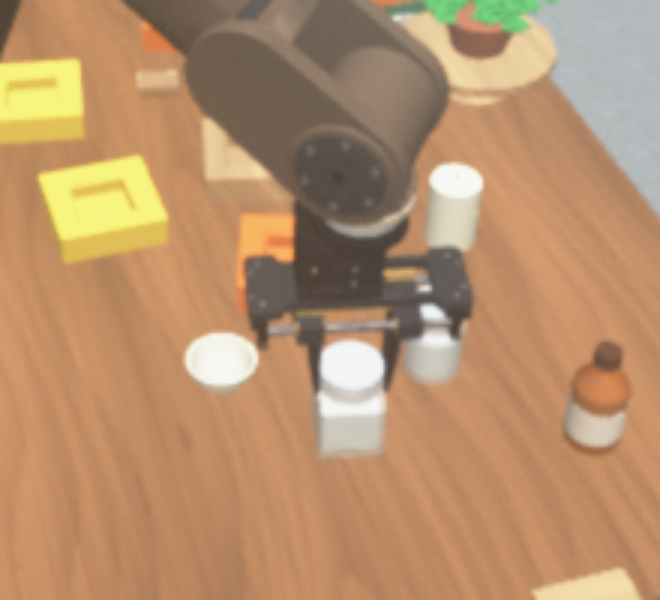

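The jar hangs level in the jaws (crop (350,400)) with nothing else disturbed. Next I carry it above the recess.

Emit:
{"op": "send_rows", "data": {
  "moves": [
    [0.015, -0.0012, 0, 0, 0, 0, -1],
    [0.03, -0.0024, 0, 0, 0, 0, -1],
    [0.04, -0.003, 0, 0, 0, 0, -1],
    [0.04, -0.003, 0, 0, 0, 0, -1],
    [0.04, -0.003, 0, 0, 0, 0, -1],
    [0.04, -0.003, 0, 0, 0, 0, -1],
    [0.04, -0.003, 0, 0, 0, 0, -1],
    [0.04, -0.003, 0, 0, 0, 0, -1],
    [0.04, -0.003, 0, 0, 0, 0, -1],
    [0.04, -0.003, 0, 0, 0, 0, -1],
    [0.04, -0.003, 0, 0, 0, 0, -1],
    [0.04, -0.003, 0, 0, 0, 0, -1],
    [0.04, -0.003, 0, 0, 0, 0, -1],
    [0.03, -0.0024, 0, 0, 0, 0, -1],
    [0.015, -0.0012, 0, 0, 0, 0.01, -1],
    [0, 0, 0, 0, 0, 0, -1],
    [0, 0, 0, 0, 0, 0, -1],
    [0, 0, 0, 0, 0, 0, -1]
  ]
}}

```text
time: 8.1
position: [0.5432, 0.2541, 0.1993]
tool_rot: [-3.142, 0.0, 1.349]
ft_force: [-0.6, -0.3, -2.8]
finger_gap: 0.0544
grip_force: 50.0
```

Run:
```python
from h import *
s=arm.state(); print(s['time'],s['position'],s['tool_rot'],s['ft_force'],s['moment'],s['finger_gap'])
plan([.5412,.257,.15],1.35,5)
plan([.5412,.257,.15],1.35,1)
im,P=pts('wrist'); cv2.imwrite('pics/w3.png',im['frame'])
p=P.reshape(-1,3); p=p[~np.isnan(p).any(1)]
q=p[(np.hypot(p[:,0]-.54,p[:,1]-.257)<.1)&(p[:,2]>.028)&(p[:,2]<.045)]
print(cv2.minAreaRect((q[:,:2]*1000).astype(np.float32)))
zt=s['position'][2]
q=p[(np.hypot(p[:,0]-.54,p[:,1]-.257)<.06)&(p[:,2]>zt-.026)&(p[:,2]<zt-.02)]
print(len(q),cv2.minAreaRect((q[:,:2]*1000).astype(np.float32)), np.median(q[:,2])-zt)
```

```text
8.1 [0.54321231 0.25409911 0.19930831] [-3.14152372e+00  6.85263233e-05  1.34889771e+00] [-0.62329328 -0.30132336 -2.84950933] [-0.07549853  0.0591549   0.04282508] 0.05437452372898717
5 x [0.0005, -0.0005, 0.0099] [-0.0, 0.0, -0.0002]
1 x [0.0024, -0.0026, 0.0493] [-0.0001, 0.0001, -0.0011]
((541.79541015625, 260.0705871582031), (117.01103210449219, 120.51110076904297), 77.2857437133789)
1142 ((547.392578125, 272.5491943359375), (23.2116641998291, 56.93716812133789), 77.29750061035156) -0.024565255693726334
```

View pics/w3.png

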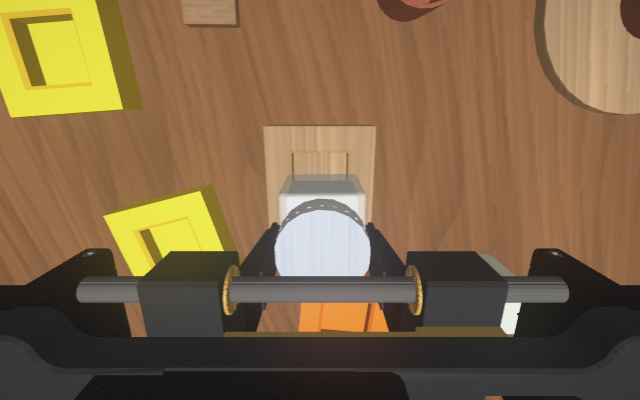

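The square shoulder (yaw 77.3°) matches the recess. I need a small shift of about 2–3 mm, then I descend to just above the mouth.

Emit:
{"op": "send_rows", "data": {
  "moves": [
    [0.0024, -0.0026, 0.015, 0, 0, 0, -1],
    [0, 0, 0.02, 0, 0, 0, -1],
    [0, 0, 0.02, 0, 0, 0, -1],
    [0, 0, 0.015, 0, 0, 0, -1],
    [0, 0, 0, 0, 0, 0, -1],
    [0, 0, 0.005, 0, 0, 0, -1],
    [0, 0, 0.005, 0, 0, 0, -1],
    [0, 0, 0, 0, 0, 0, -1]
  ]
}}

```text
time: 9.15
position: [0.5411, 0.2579, 0.1192]
tool_rot: [-3.142, -0.0, 1.35]
ft_force: [-1.2, -0.4, -3.3]
finger_gap: 0.0546
grip_force: 50.0
```

Run:
```python
from h import *
s=arm.state(); print(s['time'],s['position'],s['tool_rot'],s['ft_force'],s['moment'],s['finger_gap'])
```

```text
9.15 [0.54113957 0.25793322 0.11915757] [-3.14150926e+00 -2.85764305e-05  1.34999570e+00] [-1.20947979 -0.44540621 -3.31368181] [-0.11423411  0.01881553 -0.01081823] 0.054613676822208676
```

Emit:
{"op": "send_rows", "data": {
  "moves": [
    [-0.001, 0, 0.003, 0, 0, 0, -1],
    [0, 0, 0.004, 0, 0, 0, -1],
    [0, 0, 0.004, 0, 0, 0, -1],
    [0, 0, 0, 0, 0, 0, -1]
  ]
}}

```text
time: 9.65
position: [0.5408, 0.2569, 0.1078]
tool_rot: [-3.141, 0.0, 1.35]
ft_force: [0.0, -0.6, -3.6]
finger_gap: 0.0543
grip_force: 50.0
```

Run:
```python
from h import *
s=arm.state(); print(s['time'],s['position'],s['tool_rot'],s['ft_force'],s['moment'],s['finger_gap'])
```

```text
9.65 [0.54083457 0.25692011 0.10784799] [-3.14105653e+00  2.58238125e-04  1.34998811e+00] [ 0.03359665 -0.55345218 -3.6315672 ] [-0.12276536  0.07911328  0.02947933] 0.05431573115780105
```

In the recess with no contact force. Going on down to the floor.

Emit:
{"op": "send_rows", "data": {
  "moves": [
    [0, 0, 0.004, 0, 0, 0, -1],
    [0, 0, 0.003, 0, 0, 0, -1],
    [0, 0, 0.0015, 0, 0, 0, -1],
    [0, 0, 0.0005, 0, 0, 0, -1],
    [0, 0, 0, 0, 0, 0, -1]
  ]
}}

```text
time: 10.28
position: [0.541, 0.257, 0.0993]
tool_rot: [3.142, -0.0, 1.35]
ft_force: [-0.5, 0.8, -3.7]
finger_gap: 0.0546
grip_force: 50.0
```

Run:
```python
from h import *
s=arm.state(); print(s['time'],s['position'],s['tool_rot'],s['ft_force'],s['moment'],s['finger_gap'])
```

```text
10.275 [0.54098225 0.25698432 0.09926942] [ 3.14152928e+00 -7.84980575e-05  1.35003093e+00] [-0.48861242  0.80818167 -3.68694   ] [-0.06935622  0.11538917 -0.01068358] 0.05462987655185067
```

Emit:
{"op": "send_rows", "data": {
  "moves": [
    [0, 0, 0.0006, 0, 0, 0, -1],
    [0, 0, 0.0005, 0, 0, 0, -1],
    [0, 0, 0, 0, 0, 0, -1]
  ]
}}

```text
time: 10.65
position: [0.541, 0.257, 0.0983]
tool_rot: [3.141, -0.0, 1.35]
ft_force: [-1.1, -0.8, -0.7]
finger_gap: 0.0543
grip_force: 50.0
```

Emit:
{"op": "send_rows", "data": {
  "moves": [
    [0, 0, 0.0005, 0, 0, 0, -1],
    [0, 0, 0, 0, 0, 0, -1]
  ]
}}

```text
time: 10.9
position: [0.541, 0.257, 0.0982]
tool_rot: [3.141, -0.0, 1.35]
ft_force: [-2.9, -1.1, 4.4]
finger_gap: 0.0545
grip_force: 50.0
```

Seated on the floor with about 8 N of press. Now I unscrew (anticlockwise is −z in the tool frame), checking the moment as it goes.

Emit:
{"op": "send_rows", "data": {
  "moves": [
    [0, 0.0001, 0, 0, 0, -0.1, -1],
    [0, 0.0001, 0, 0, 0, -0.1, -1],
    [0, 0.0001, 0, 0, 0, -0.1, -1],
    [0, 0.0001, 0, 0, 0, -0.1, -1]
  ],
  "squeeze": 60
}}

```text
time: 11.4
position: [0.5419, 0.2572, 0.0987]
tool_rot: [3.14, -0.001, 1.753]
ft_force: [-2.6, -0.1, 10.7]
finger_gap: 0.0541
grip_force: 60.0
```

Run:
```python
from h import *
s=arm.state(); print(s['time'],s['position'],s['tool_rot'],s['ft_force'],s['moment'],s['finger_gap'],s['joint_positions'])
```

```text
11.4 [0.54191298 0.25719584 0.09865522] [ 3.13966427e+00 -5.47240395e-04  1.75288796e+00] [-2.64863431 -0.10856316 10.71355953] [-0.14550543  0.48358008 -0.17276056] 0.05406138159911387 [3.32938200e-01 6.16336890e-01 1.75112892e+00 3.60110083e-04
 7.72138160e-01 1.50589351e-01]
```

Emit:
{"op": "send_rows", "data": {
  "moves": [
    [0, 0.0001, 0, 0, 0, -0.1, -1],
    [0, 0.0001, 0, 0, 0, -0.1, -1],
    [0, 0.0001, 0, 0, 0, -0.1, -1],
    [0, 0.0001, 0, 0, 0, -0.1, -1],
    [0, 0.0001, 0, 0, 0, -0.1, -1],
    [0, 0.0001, 0, 0, 0, -0.1, -1]
  ]
}}

```text
time: 12.15
position: [0.5422, 0.2574, 0.099]
tool_rot: [3.14, 0.0, 2.353]
ft_force: [-4.3, -1.2, 13.6]
finger_gap: 0.0544
grip_force: 60.0
```

Run:
```python
from h import *
s=arm.state(); print(s['time'],s['position'],s['tool_rot'],s['ft_force'],s['moment'],s['finger_gap'],s['joint_positions'])
```

```text
12.15 [0.54219027 0.25739729 0.0990213 ] [3.13999113e+00 4.73988017e-04 2.35297320e+00] [-4.30087734 -1.23606967 13.60808202] [-0.17623635  0.85406425 -0.11436498] 0.05435011635776311 [ 3.33098201e-01  6.16295569e-01  1.74979830e+00  3.83873221e-04
  7.73850320e-01 -4.49353382e-01]
```

Emit:
{"op": "send_rows", "data": {
  "moves": [
    [0, 0.0001, 0, 0, 0, -0.1, -1],
    [0, 0.0001, 0, 0, 0, -0.1, -1],
    [0, 0.0001, 0, 0, 0, -0.08, -1],
    [0, 0, 0, 0, 0, 0, -1]
  ]
}}

```text
time: 12.65
position: [0.5425, 0.2575, 0.099]
tool_rot: [3.14, 0.001, 2.631]
ft_force: [-3.7, -1.0, 13.3]
finger_gap: 0.0545
grip_force: 60.0
```

Run:
```python
from h import *
s=arm.state(); print(s['time'],s['position'],s['tool_rot'],s['ft_force'],s['moment'],s['finger_gap'])
im,P=pts('wrist'); cv2.imwrite('pics/w4.png',im['frame'])
p=P.reshape(-1,3); p=p[~np.isnan(p).any(1)]
zt=s['position'][2]
q=p[(np.hypot(p[:,0]-.542,p[:,1]-.257)<.045)&(p[:,2]>.070)&(p[:,2]<.078)]
print(len(q),cv2.minAreaRect((q[:,:2]*1000).astype(np.float32)), np.median(q[:,2]))
```

```text
12.65 [0.54245132 0.25751234 0.09902467] [3.14032543e+00 1.17669843e-03 2.63130391e+00] [-3.74354098 -1.03697724 13.34305212] [-0.28682882  0.68203539  0.13464103] 0.05452937247102501
1379 ((530.3364868164062, 260.39599609375), (57.764442443847656, 35.76162338256836), 80.50184631347656) 0.07357613802244725
```

View pics/w4.png

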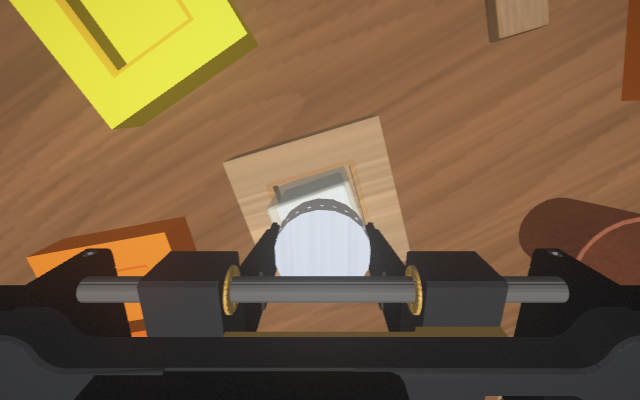

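The jar has turned only about 3.5° against the walls, so the relative turn is about 70°, and the torque has gone. I'll test with a small lift.

Emit:
{"op": "send_rows", "data": {
  "moves": [
    [0, 0, -0.0015, 0, 0, 0, -1],
    [0, 0, -0.0015, 0, 0, 0, -1],
    [0, 0, -0.002, 0, 0, 0, -1],
    [0, 0, 0, 0, 0, 0, -1],
    [0, 0, 0, 0, 0, 0, -1]
  ]
}}

```text
time: 13.32
position: [0.5421, 0.2574, 0.1025]
tool_rot: [3.142, -0.0, 2.63]
ft_force: [-0.2, -0.2, -0.8]
finger_gap: 0.0544
grip_force: 60.0
```

Run:
```python
from h import *
s=arm.state(); print(s['time'],s['position'],s['tool_rot'],s['ft_force'],s['moment'],s['finger_gap'])
im,P=pts('wrist')
p=P.reshape(-1,3); p=p[~np.isnan(p).any(1)]
q=p[(np.hypot(p[:,0]-.542,p[:,1]-.257)<.045)&(p[:,2]>.070)&(p[:,2]<.082)]
print(len(q),cv2.minAreaRect((q[:,:2]*1000).astype(np.float32)), np.median(q[:,2]))
```

```text
13.325 [0.54214187 0.25744322 0.10250869] [ 3.14150567e+00 -1.92758975e-05  2.62998915e+00] [-0.18788339 -0.24975329 -0.75533605] [ 0.0191924  -0.03167593 -0.01735104] 0.054407879252830194
1430 ((530.6024780273438, 260.2127990722656), (57.88234329223633, 36.72928237915039), 80.0500717163086) 0.07360314156484062
```

Free: only the lid's weight is felt and the jar shoulder is still at z = 0.0736. Lifting on.

Emit:
{"op": "send_rows", "data": {
  "moves": [
    [0, 0, -0.004, 0, 0, 0, -1],
    [0, 0, -0.006, 0, 0, 0, -1],
    [0, 0, -0.007, 0, 0, 0, -1],
    [0, 0, -0.007, 0, 0, 0, -1],
    [0, 0, -0.006, 0, 0, 0, -1],
    [0, 0, -0.003, 0, 0, 0, -1],
    [0, 0, 0, 0, 0, 0, -1],
    [0, 0, 0, 0, 0, 0, -1]
  ]
}}

```text
time: 14.38
position: [0.542, 0.2574, 0.1354]
tool_rot: [-3.141, -0.0, 2.63]
ft_force: [-0.8, -0.1, -0.2]
finger_gap: 0.0543
grip_force: 60.0
```

Run:
```python
from h import *
s=arm.state(); print(s['time'],s['position'],s['tool_rot'],s['ft_force'],s['finger_gap'],s['grip_force'])
for n in ['wrist','scene','side']:
    im,P=pts(n); p=P.reshape(-1,3); p=p[~np.isnan(p).any(1)]
    q=p[np.hypot(p[:,0]-.542,p[:,1]-.257)<.045]
    for a,b in [(.070,.078),(.078,.108),(.14-.004,.144)]:
        t=q[(q[:,2]>a)&(q[:,2]<b)]
        if len(t)>5: print(n,a,len(t),cv2.minAreaRect((t[:,:2]*1000).astype(np.float32)),np.round(np.percentile(t[:,2],[2,50,98]),4))
    if n=='scene': cv2.imwrite('pics/f.png',cv2.resize(im['frame'][130:310,250:450],None,fx=3,fy=3))
```

```text
14.375 [0.541991   0.25737716 0.13540342] [-3.14136600e+00 -2.87208670e-04  2.63001384e+00] [-0.83102365 -0.1450523  -0.20278036] 0.05427891551380995 59.9997209943831
wrist 0.07 1557 ((537.9468994140625, 259.1484375), (57.84212875366211, 50.94585037231445), 80.26826477050781) [0.0707 0.0737 0.0755]
wrist 0.078 367 ((525.0284423828125, 263.9953308105469), (42.94837951660156, 14.979965209960938), 67.54353332519531) [0.0794 0.086  0.0929]
wrist 0.136 5791 ((535.641357421875, 261.91790771484375), (70.16263580322266, 41.7862548828125), 59.710731506347656) [0.1371 0.1385 0.1415]
scene 0.07 119 ((544.419189453125, 261.1839294433594), (61.27945327758789, 59.81652069091797), 73.70672607421875) [0.0702 0.0728 0.0765]
scene 0.078 127 ((547.3692016601562, 265.39068603515625), (32.91185760498047, 45.321922302246094), 45.82722091674805) [0.0785 0.0887 0.1012]
scene 0.136 57 ((552.8678588867188, 271.68475341796875), (42.72724914550781, 51.097412109375), 53.8288688659668) [0.1361 0.1382 0.1434]
side 0.07 67 ((540.3848266601562, 246.4249267578125), (55.00894546508789, 55.64724349975586), 78.42037200927734) [0.0703 0.0733 0.0775]
side 0.078 83 ((540.3505859375, 246.6085205078125), (41.165565490722656, 42.24647521972656), 74.25645446777344) [0.079  0.0903 0.1027]
side 0.136 39 ((541.6436767578125, 239.2385711669922), (41.271156311035156, 52.21175765991211), 81.66374969482422) [0.1363 0.1387 0.1435]
```

View pics/f.png

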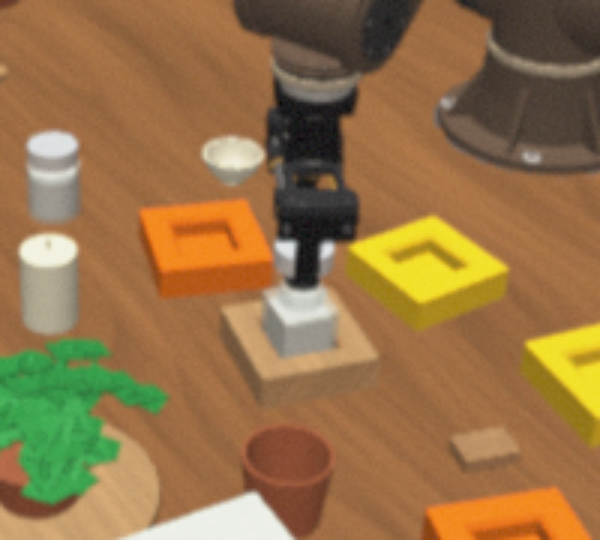

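The final crop shows the lid held at (305,258), above the open jar at (300,315), which is still seated in the wooden block. Nothing else has moved. Handing in.

```bash
python3 -c "
from h import *
print(arm.job_done())"
```

```text
the job is handed in; nothing more can be done
None
```

The square jar is down in the wooden block with its lid unscrewed about 70°. The lid is held level and at rest over the middle of the jar, about 15 mm clear, and the job was handed in at about 14.5 s; no verdict came back.

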